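# Fasten the crate lid and level the shelf

### The arm

A 6-joint arm with a two-finger parallel gripper is mounted at the origin on the work surface. World frame = base frame: x ahead of the robot, y to its left, z up, the work surface at z = 0. Lengths are in m, angles in degrees, forces in N, time in s.
With the tool pointing down it reaches from about 0.35 to 0.875 m from the base axis. Payload 4.2 kg.
Tool frame: the origin (TCP) lies midway between the tips of the shut fingers; the grasp point (between the pads) lies 19 mm behind it; z points along the fingers, y is the line along which they close (so a half turn about z gives the same grasp; the last joint's range is limited). The gripper opens to 87 mm and grips with 3 to 60 N. Pads are 19 mm wide; open, the fingers measure 117 mm over their backs; the gripper's body (75 mm by 190 mm) begins 51 mm behind the grasp point.
Start: joints at [87.64, 22.042, 0.453, 0, -68.411, -14.817], TCP at [0.185, 0.597, 0.223] pointing down, gripper open.
Joint ranges: [-179.83, 179.83], [-69.29, 118.12], [-61.27, 80.66], [-181.25, 117.63], [-171.15, -9.14], [-177.46, 177.46]. Speed limits (degrees/s): [159.86, 159.86, 180, 180, 180, 180].

### API

Orientations are given as [roll, pitch, yaw] about the fixed x, y, z axes, in that order (R = Rz(yaw) Ry(pitch) Rx(roll)).
In Python, from workcell import env gives the robot as it stands. The module is installed in compiled form; this text tells all that it offers. Calls block until the motion is done:
- env.goto(position, orientation): joint-space move of the TCP to a pose.
- env.move_straight(position, rotation=None, rate=0.15, force_limit=None): straight line of the TCP; rotation=None keeps the orientation; rate is the mean speed in m/s. With force_limit (N) it stops when the force on the tool has changed by that much, and returns True; else False.
- env.set_joints(angles): joint-space move.
- env.gripper_to(opening, grasp_force=None): opening from 0.0 (shut) to 1.0 (fully open); grasp_force is the grip in N (None keeps the last); returns when the fingers have stopped.
- env.dwell(seconds).
- env.inverse_kinematics(position, orientation): joint angles nearest the present ones, or None.
- env.read_state(): the state.
- env.grab_frame(name): name is "scene" or "top" or "wrist"; returns a dict with "image" (384x512x3 uint8, blue, green, red), "fx", "fy", "cx", "cy" (pixels), "position" and "orientation" of the camera in the world. Camera axes: x right, y up, looking along -z (the intrinsics and any distortion apply to the point x, -y, -z); pixel columns grow to the right and rows downward; lengths in m; the calibration is good to about 2 mm. The wrist camera is an equidistant fisheye: a pixel r from the principal point sees the ray r / f radians off the axis. A picture is of the moment at which its call begins. There is no depth.
A pose or a line that the arm cannot do raises env.Unreachable and nothing moves.
- env.close_job(): hands the job in, once; it reports no verdict.
Trained networks look in a picture, given as the dict that the camera call returned (one of the last four; its "shot" number tells which), for a name from the list of things; names that differ only in an ending like _2 or _b are one class to them, and where a whole thing is asked for, a point or a joint stands for the part that bears it (a point fixed in the world has none). Each returns a list of dicts, best first, with "score" (0 to 1); they miss things now and then, are a little off and sometimes report something else, mostly with a low value. They report only what shows in the picture. A call takes as long as a camera call.
- env.search_frame(picture, thing): "xyz" ([x, y, z] in m, in world coordinates, good to about 4 mm: the middle of the surface that is visible of it).
- env.trace(picture, thing): "mask" (384x512 bool, what is visible of it).
The state is a dict: "clock": time; "joint_positions": joint angles; "qvel": joint speeds; "joint_torque": joint torques, N m; "position": TCP position; "tool_rot": TCP orientation; "force": force on the tool from outside, world axes, zero at the start; "wrist_torque": the same for the moment, N m; "opening": opening from 0.0 (shut) to 1.0 (fully open).
Only numpy, scipy, OpenCV 4.12 (cv2) and the standard library are available. Lean on these libraries where they do the work, as an engineer would, in place of code of your own. Each camera call takes 0.05 s, during which the arm holds its last target. There are 200 camera calls.

### The job

Level the crate shelf: first swing the loose hasp over its staple on the front of the upper crate so that the lid is fastened, then turn the black knob of the screw foot at the side of the crates until the bubble of the spirit level that lies on the lid stands between its two lines. Finish while pressing the spirit level down onto the lid with the fingertips, with a light steady push of about one kilogram, the bubble still between the lines: do not let go at the end. Leave the level lying where it is and leave the egg cup, the tins and the measuring cups undisturbed.

Things in the scene. Friction and masses are not known exactly. Their poses are not given: they have to be found in the camera images.
- crates: two stacked pine crates with a pine lid, 260 deep (x), 300 wide (y), lid top (270 x 310) at 227 mm. Origin: on the floor under the two fixed feet, 120 mm to +y of the stack's middle, halfway along x; x points to its front (hasp side, away from the robot), z up. The screw foot stands 310 mm from the origin along -y; the stack tilts about this x axis as the foot is turned
- hasp_pin (a point): hinge pin of the steel hasp, mid-width at the lid's front (+x) edge, 1 mm below the lid top, 14 mm before the crate's front wall, along the crates' y. Strap 70 long, 32 wide, 3 thick. The staple it drops over is 51 mm below the pin and sticks out 28 mm from the wall, through the strap's slot (37 to 59 from the pin): push the strap home above the staple
- hasp (a joint): angle of the hasp strap (rad): 0 hangs straight down over the staple (fastened), 1.57 sticks straight out to the front, 3.14 points up, more leans back over the lid. It stays where it is left
- knob (a point): centre of the fluted round black knob (40 across, 26 high) on top of the levelling foot's upright screw; its underside is 13 mm above the lid top, its axis 40 mm outside the crates' -y wall. It keeps its height; clockwise seen from above lifts this side of the crates by 4 mm a turn. About 0.15 N m to turn, stays where it is left, more than a turn possible
- level: aluminium spirit level, 230 long (x), 24 wide, 44 high, lying across the lid about along the crates' y; origin under its middle. In the middle of its top a greenish vial with two black lines lies in a recess 64 long; the solid top faces begin 32 mm either side of the middle
- egg_cup: orange ceramic egg cup, 58 high, 48 wide, standing on the lid; origin under its middle
- tin_a: aluminium tin, 45 high, 54 across, standing on the lid; origin under its middle
- tin_b: aluminium tin, 60 high, 62 across, on the lazy susan to the left of the crates; origin under its middle
- tin_c: aluminium tin, 75 high, 70 across, on the lazy susan; origin under its middle
- tin_d: aluminium tin, 60 high, 62 across, on the lazy susan; origin under its middle
- tin_e: aluminium tin, 45 high, 54 across, on the lazy susan; origin under its middle
- cups: nested set of steel measuring cups, 82 across, 52 high, handles 75 long to its -x side, on the floor right of the crates; origin under the middle
- bubble_mid (a point): middle of the pale bubble in the vial, 40 mm above the level's underside. Its x in the level's frame is its place: 0 centred, positive towards the level's +x end. The bubble, 12 long, stands towards the higher end by 0.8 mm per mrad of slope and lies between the two black lines (16 apart inside) within 2 mm of centre. 1 rad of the knob moves it 1.64 mm; it settles in half a second

How it is judged:
By the outcome, as a careful person would: the job done as asked, in the order asked, and still so for the second after the job is handed in, while the arm keeps its last pose, push and grip.
It also fails if it takes over 70 s, if anything falls off the work surface, if the arm or the gripper's body presses on something with over 40 N, if the wrist force passes 120 N, or if a joint passes its speed limit or range.

## Working session

There is one attempt and no reset: what is moved stays moved. The work goes in short steps, each a Python script; the robot and the scene stay as the last script left them, time stands still between calls to the robot, and variables do not carry over. Pictures are saved under pics/ and viewed, on a budget of 10 in all, crops included, one or two more only if the job needs it, and the job is handed in when it is done.

```bash
mkdir -p pics; ls
python3 - <<'E'
from workcell import env
import cv2,numpy as np
a=env.grab_frame("scene");b=env.grab_frame("top")
cv2.imwrite("pics/s1.png",a["image"]);cv2.imwrite("pics/t1.png",b["image"])
for p,n in((a,"scene"),(b,"top")):
  print(n,np.round(p["position"],3),np.round(p["orientation"],1),p["fx"])
  for t in ["crates","hasp_pin","hasp","knob","level","egg_cup","tin_a","cups","bubble_mid"]:
    print(t,[(np.round(d["xyz"],3).tolist(),round(d["score"],2)) for d in env.search_frame(p,t)[:3]])
s=env.read_state();print(s["clock"],s["position"],s["tool_rot"],s["force"])
E
```

```text
pics
scene [ 1.063 -0.683  1.506] [35.4 -0.4 36.7] 442.12062446757335
crates [([0.507, -0.081, 0.223], 0.7), ([0.461, 0.546, 0.084], 0.42)]
hasp_pin [([0.477, -0.055, 0.226], 0.82)]
hasp [([0.611, -0.01, 0.251], 0.55)]
knob [([0.514, -0.232, 0.14], 0.7)]
level [([0.43, -0.026, 0.268], 0.73), ([0.462, 0.398, 0.09], 0.73)]
egg_cup [([0.499, 0.071, 0.265], 0.56)]
tin_a [([0.457, 0.546, 0.086], 0.79), ([0.389, 0.466, 0.076], 0.7), ([0.571, -0.137, 0.268], 0.67)]
cups [([0.419, -0.436, 0.051], 0.94)]
bubble_mid []
top [0.326 0.062 1.579] [  7.2  -0.  -91.3] 474.6631897285213
crates [([0.464, -0.035, 0.228], 0.98)]
hasp_pin [([0.466, -0.039, 0.227], 0.91), ([0.42, -0.02, 0.274], 0.16)]
hasp [([0.604, -0.01, 0.256], 0.65)]
knob [([0.453, 0.555, 0.089], 0.65), ([0.496, -0.222, 0.271], 0.59)]
level [([0.42, -0.021, 0.274], 0.78)]
egg_cup [([0.502, 0.074, 0.253], 0.62)]
tin_a [([0.528, 0.484, 0.104], 0.86), ([0.373, 0.476, 0.074], 0.75), ([0.558, -0.129, 0.274], 0.69)]
cups [([0.417, -0.435, 0.048], 0.73)]
bubble_mid []
1.0 [0.18452791 0.59712347 0.22257409] [-1.79997485e+02  1.27160819e-03 -1.71745991e+01] [-0.62612619 -0.12848166  0.28555101]
```

View pics/s1.png

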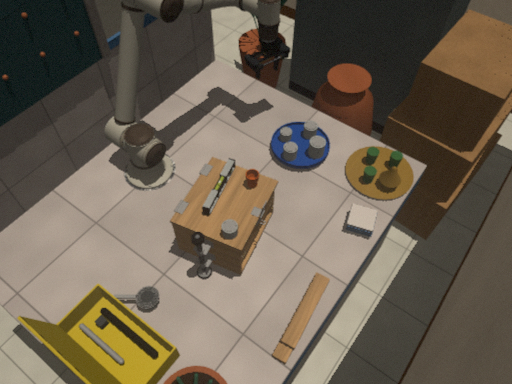

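View pics/t1.png

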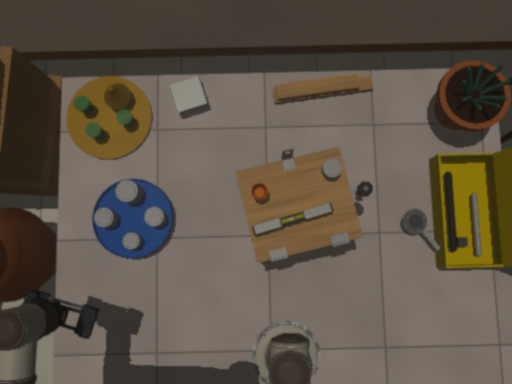

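The scene shows the crate stack with the level, egg cup, tin_a and the knob on the -y side. The top view shows the crates yawed about +12° (hasp at 288,153; knob at 365,188; level from 255,227 to 330,210). Next I'll fit the lid pose and look from close by.

```bash
cat > h.py <<'E'
from workcell import env
import cv2,numpy as np
from scipy.spatial.transform import Rotation as Rn
def rot(o): return Rn.from_euler("xyz",o,degrees=True).as_matrix()
def ray(p,uv):
    R=rot(p["orientation"]); x=(uv[0]-p["cx"])/p["fx"]; y=(uv[1]-p["cy"])/p["fy"]
    if p.get("fish"):
        r=np.hypot(x,y); d=np.array([x*np.sinc(r/np.pi),-y*np.sinc(r/np.pi),-np.cos(r)])
    else: d=np.array([x,-y,-1.])
    return R@d
def plane(p,uv,z):
    d=ray(p,uv); c=np.array(p["position"]); return c+d*(z-c[2])/d[2]
def grab(n,save=None):
    p=env.grab_frame(n); p["fish"]=(n=="wrist")
    if save: cv2.imwrite(f"pics/{save}.png",p["image"])
    return p
def st():
    s=env.read_state(); print("t%.2f"%s["clock"],np.round(s["position"],4),np.round(s["tool_rot"],1),"F",np.round(s["force"],2),"op%.2f"%s["opening"]); return s
E
python3 - <<'E'
from h import *
p=grab("top")
m=env.trace(p,"level")[0]["mask"].astype(np.uint8)
pts=np.array([plane(p,(u,v),.271)[:2] for v,u in zip(*np.nonzero(m))],np.float32)
print("level",cv2.minAreaRect(pts))
m=env.trace(p,"crates")[0]["mask"].astype(np.uint8)
pts=np.array([plane(p,(u,v),.227)[:2] for v,u in zip(*np.nonzero(m))],np.float32)
print("lid",cv2.minAreaRect(pts))
for c in [(288,153),(289,163)]: print(plane(p,c,.26))
print("knob",plane(p,(365,188),.266))
env.move_straight([0.185,0.597,0.45])
env.goto([0.48,-0.05,0.5],[180,0,-167])
q=grab("wrist","w1");print(np.round(q["position"],3),np.round(q["orientation"],1),q["fx"])
for t in ["hasp_pin","hasp","knob","level","bubble_mid","egg_cup","tin_a"]:
    print(t,[(np.round(d["xyz"],3).tolist(),round(d["score"],2)) for d in env.search_frame(q,t)[:3]])
st()
E
```

```text
Traceback (most recent call last):
IndexError: list index out of range
```

Run:
```python
from h import *
p=grab("top")
for n,z in (("level",.271),("crates",.227)):
  for d in env.trace(p,n)[:1]:
    pts=np.array([plane(p,(u,v),z)[:2] for v,u in zip(*np.nonzero(d["mask"]))],np.float32)
    print(n,cv2.minAreaRect(pts))
for c in [(288,153),(289,163)]: print(plane(p,c,.26))
print("knob",plane(p,(365,188),.266))
env.move_straight([0.185,0.597,0.45])
env.goto([0.48,-0.05,0.5],[180,0,-167])
q=grab("wrist","w1");print(np.round(q["position"],3),np.round(q["orientation"],1),q["fx"])
for t in ["hasp_pin","hasp","knob","level","bubble_mid","egg_cup","tin_a"]:
    print(t,[(np.round(d["xyz"],3).tolist(),round(d["score"],2)) for d in env.search_frame(q,t)[:3]])
st()
```

```text
level ((0.4193494915962219, -0.020334355533123016), (0.029059741646051407, 0.231870636343956), 15.357816696166992)
crates ((0.4773080348968506, -0.050873175263404846), (0.3089369535446167, 0.33959072828292847), 12.541677474975586)
[ 0.60610581 -0.01411738  0.26      ]
[ 0.57729219 -0.01607671  0.26      ]
knob [ 0.50028936 -0.22565716  0.266     ]
[ 0.408 -0.066  0.662] [-15.6  -0.  103.1] 297.3186396354542
hasp_pin [([0.46, -0.044, 0.227], 0.81)]
hasp []
knob [([0.496, -0.221, 0.267], 0.79), ([0.554, -0.129, 0.269], 0.33)]
level [([0.421, -0.019, 0.268], 0.83)]
bubble_mid [([0.553, -0.128, 0.271], 0.57)]
egg_cup [([0.501, 0.075, 0.265], 0.78)]
tin_a [([0.38, 0.465, 0.077], 0.98), ([0.511, 0.462, 0.07], 0.81), ([0.45, 0.388, 0.091], 0.78)]
t5.84 [ 0.4801 -0.0498  0.5   ] [ 180.   -0. -167.] F [-0.06  0.02  0.81] op1.00
```

View pics/w1.png

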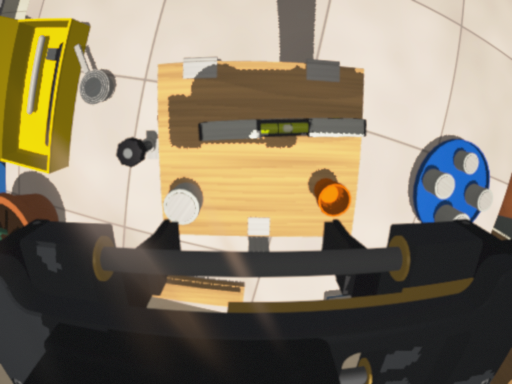

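The wrist view shows the lid square in the picture with corners near (158,65), (364,66), (363,237) and (158,235). The knob is at (131,152), the hinge plate at (258,226) with the strap just beyond it at (259,243), the level's vial at (286,128), the tin at (182,206) and the egg cup at (333,196). Next I need the crate frame and the hasp angle.

```bash
cat >> h.py <<'E'
def proj(p,X):
    d=rot(p["orientation"]).T@(np.array(X)-np.array(p["position"])); return np.array([p["cx"]+p["fx"]*d[0]/-d[2],p["cy"]-p["fy"]*d[1]/-d[2]])
E
python3 - <<'E'
from h import *
q=grab("wrist"); 
c=[plane(q,u,.227) for u in [(158,65),(364,66),(363,237),(158,235)]]
print(np.round(c,4)); C=np.mean(c,0); 
for i in range(4):
    d=c[(i+1)%4]-c[i]; print(np.linalg.norm(d),np.degrees(np.arctan2(d[1],d[0])))
print("C",C,"plate",plane(q,(258,226),.23),"dark",plane(q,(259,243),.25),"knob",plane(q,(131,152),.266))
yaw=np.radians(12.8); ux=np.array([np.cos(yaw),np.sin(yaw),0]); uy=np.array([-ux[1],ux[0],0])
pin=C+.144*ux; pin[2]=.226; print("pin",pin)
out=[]
for n in("scene","top"):
    p=grab(n); im=p["image"]; o=proj(p,pin); x0,y0=int(o[0])-24,int(o[1])-24
    big=cv2.resize(im[y0:y0+48,x0:x0+48],(384,384),interpolation=cv2.INTER_CUBIC)
    for a,col in ((2.0,(255,0,0)),(2.4,(0,255,0)),(2.8,(0,0,255)),(3.2,(255,0,255)),(3.6,(255,255,0))):
        e=pin+.07*(np.sin(a)*ux-np.array([0,0,np.cos(a)]))
        f=lambda X:tuple(int(v) for v in (proj(p,X)-[x0,y0]+.5)*8)
        cv2.circle(big,f(e+.016*uy),3,col,-1);cv2.circle(big,f(e-.016*uy),3,col,-1)
    cv2.circle(big,f(pin+.016*uy),2,(255,255,255),-1);cv2.circle(big,f(pin-.016*uy),2,(255,255,255),-1)
    out.append(big)
cv2.imwrite("pics/c1.png",np.hstack(out))
E
```

```text
[[ 0.3683 -0.2164  0.227 ]
 [ 0.2974  0.0835  0.227 ]
 [ 0.5623  0.1639  0.227 ]
 [ 0.6345 -0.1713  0.227 ]]
0.30811884763270225 103.30236213053865
0.276826987308005 16.886401840870754
0.34283299744562107 -77.82836053765584
0.2700776165167575 -170.37925135805386
C [ 0.46560093 -0.03507916  0.227     ] plate [ 0.57849587 -0.0150455   0.23      ] dark [ 0.59771554 -0.00931515  0.25      ] knob [ 0.49793985 -0.21942765  0.266     ]
pin [ 0.60602243 -0.00317618  0.226     ]
```

View pics/c1.png

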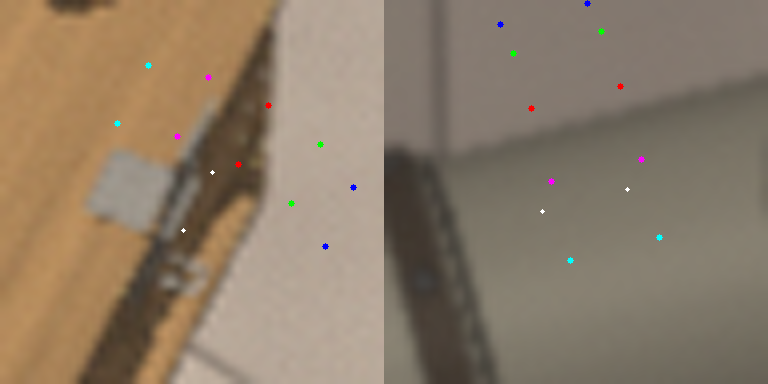

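The scene crop shows the strap standing about upright (near 190,170), the staple below it (185,275) and the hinge plate at (130,190). The right-hand crop is blocked by the arm. Next I'll take a close look from the front side.

```bash
cat >> h.py <<'E'
YAW=12.8; a_=np.radians(YAW); UX=np.array([np.cos(a_),np.sin(a_),0]); UY=np.array([-UX[1],UX[0],0]); C=np.array([.4656,-.0351,0])
def W(x,y,z): return C+x*UX+y*UY+np.array([0,0,z])
def L(X): d=np.array(X)-C; return np.round([d@UX,d@UY,X[2]],4)
E
python3 - <<'E'
from h import *
for pos in (W(.09,-.005,.40),W(.2,-.005,.2),W(.03,-.19,.25)):
  for y in (YAW,YAW-180): print(y,np.round(env.inverse_kinematics(pos,[180,0,y]) ,0) if env.inverse_kinematics(pos,[180,0,y]) is not None else None)
env.goto(W(.09,-.005,.40),[180,0,YAW]); env.gripper_to(0.0)
q=grab("wrist","w2");print(np.round(q["position"],3),np.round(q["orientation"],1))
for t in ["hasp_pin","hasp","knob","level","egg_cup","tin_a"]:
    print(t,[(L(d["xyz"]).tolist(),round(d["score"],2)) for d in env.search_frame(q,t)[:3]])
st()
E
```

```text
12.8 [ 15.  11.  10.   0. -89.  88.]
-167.2 [ 15.  11.  10.  -0. -89. -92.]
12.8 [ 14.  26.   4.   0. -68.  88.]
-167.2 [ 14.  26.   4.  -0. -68. -92.]
12.8 [ -6.  16.  -4.   0. -70. 108.]
-167.2 [ -6.  16.  -4.   0. -70. -72.]
[ 0.626 -0.003  0.562] [-15.6   0.  -77.2]
hasp_pin [([0.0878, -0.0014, 0.2299], 0.66), ([0.1214, 0.5587, 0.0441], 0.5)]
hasp [([0.1421, -0.0041, 0.2837], 0.65)]
knob [([0.0019, -0.1872, 0.2417], 0.93)]
level [([-0.0405, 0.1387, 0.27], 0.5)]
egg_cup [([0.0574, 0.1043, 0.2611], 0.77)]
tin_a [([0.086, 0.417, 0.0913], 0.92), ([0.0753, -0.112, 0.2701], 0.88), ([0.0301, 0.5075, 0.0768], 0.74)]
t10.50 [ 0.5545 -0.02    0.4   ] [180.    0.   12.8] F [-0.57  0.12  0.17] op0.00
```

View pics/w2.png

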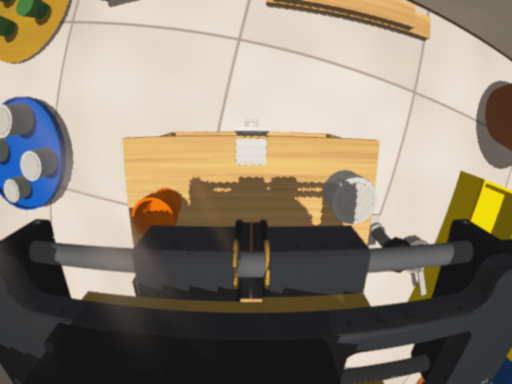

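The strap stands edge-on at (251,133), above the staple at (251,124), so it is about vertical and centred on the lid. I'll push it over now.

Run:
```python
from h import *
q=grab("wrist"); y=L(plane(q,(251,135),.227)); print("pin",y,"edge",L(plane(q,(251,138),.227)),"staple",L(plane(q,(251,124),.175)))
yy=float(y[1]); px,pz,h=.144,.226,.0105
M=lambda x,z,**k: print(round(x,3),round(z,3),env.move_straight(W(x,yy,z),**k), L(env.read_state()["position"]),np.round(env.read_state()["force"],1))
M(.100,.35); M(.100,.28,rate=.1,force_limit=10)
for ps in (0,20,40,60,80,90):      # leading lower corner follows arc r=.052
    a=np.radians(ps); M(px+.052*np.sin(a)-h,pz+.052*np.cos(a),rate=.08,force_limit=25)
grab("wrist","w3"); grab("scene","s3")
```

```text
pin [ 0.1348 -0.0046  0.227 ] edge [ 0.1313 -0.0046  0.227 ] staple [ 0.1447 -0.0046  0.175 ]
0.1 0.35 False [ 0.1002 -0.0049  0.3504] [ 0.4 -1.1  0.2]
0.1 0.28 False [ 0.1005 -0.0047  0.2809] [-0.1 -0.9  0.6]
0.133 0.278 False [ 0.1335 -0.0046  0.2778] [1.7 0.  0.3]
0.151 0.275 False [ 0.1514 -0.0046  0.2745] [-0.6  0.6 -0.4]
0.167 0.266 False [ 0.1672 -0.0045  0.265 ] [ 0.4 -1.2  0.2]
0.179 0.252 False [ 0.1786 -0.0046  0.251 ] [-0.6  0.5  0.2]
0.185 0.235 False [ 0.1845 -0.0046  0.234 ] [ 0.5 -0.   0.2]
0.185 0.226 False [ 0.1852 -0.0045  0.2254] [-0.7  0.3 -0.1]
```

Run:
```python
import cv2,numpy as np
a=cv2.imread("pics/w3.png");b=cv2.imread("pics/s3.png")
cv2.imwrite("pics/c3.png",np.hstack([cv2.resize(a[60:300,130:380],(400,384)),cv2.resize(b[170:266,210:310],(400,384),interpolation=cv2.INTER_CUBIC)]))
```

```text
(no output)
```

View pics/c3.png

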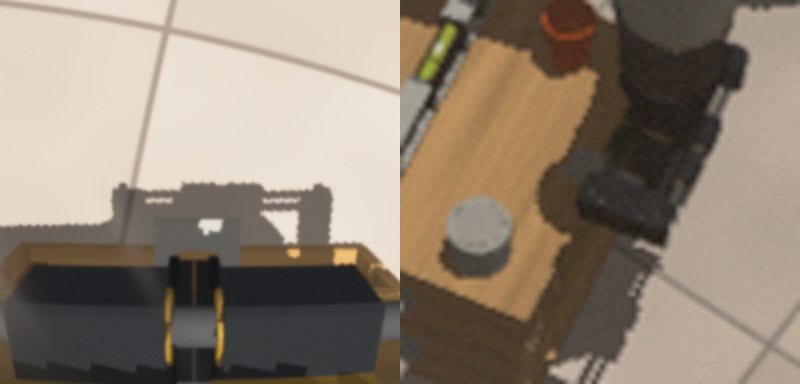

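The strap now sticks out forward under the fingertips, with its slot visible at about (205,227) in the crop. Next I'll press it down and home above the staple.

Run:
```python
from h import *
yy=-.0046; px,pz,h=.144,.226,.0105
M=lambda x,z,**k: print(round(x,3),round(z,3),env.move_straight(W(x,yy,z),**k), L(env.read_state()["position"]),np.round(env.read_state()["force"],1))
M(px+.048+h,pz,rate=.08,force_limit=25)
M(px+.046+h,pz-.02,rate=.08,force_limit=25)
M(px+.042+h,pz-.042,rate=.08,force_limit=25)
M(px+.038+h,pz-.029,rate=.08,force_limit=25)
M(px-.01+h,pz-.029,rate=.05,force_limit=18)
env.dwell(.3); M(px+.06,pz-.029,rate=.1); M(px+.06,.33,rate=.2)
env.goto(W(.09,yy,.40),[180,0,YAW]); q=grab("wrist","w4"); p=grab("scene","s4")
cv2.imwrite("pics/c4.png",np.hstack([cv2.resize(q["image"][90:190,190:310],(400,334),interpolation=cv2.INTER_CUBIC),cv2.resize(p["image"][190:240,235:295],(400,334),interpolation=cv2.INTER_CUBIC)]))
print([(L(d["xyz"]),d["score"]) for d in env.search_frame(q,"hasp")+env.search_frame(p,"hasp")]); st()
```

```text
0.203 0.226 False [ 0.2025 -0.0045  0.2257] [ 0.4 -0.2 -0.4]
0.201 0.206 False [ 0.2001 -0.0047  0.2057] [ 1.2  0.3 -0.1]
0.197 0.184 False [ 0.1965 -0.0046  0.1838] [ 0.3 -0.2  0.5]
0.193 0.197 False [ 0.1931 -0.0047  0.1987] [-0.6  0.1 -0.8]
0.144 0.197 True [ 0.1541 -0.0045  0.1989] [2.6 1.  1.3]
0.204 0.197 False [ 0.2032 -0.0046  0.1963] [-0.8  0.8  0.7]
0.204 0.33 False [ 0.2031 -0.0043  0.3286] [ 0.4 -0.1 -0.5]
[(array([ 0.138 , -0.0061,  0.2326]), 0.65), (array([ 0.1459, -0.0054,  0.2121]), 0.42)]
t19.26 [ 0.5548 -0.0194  0.3978] [-180.     0.2   12.8] F [ 0.5   0.05 -0.57] op0.00
```

View pics/c4.png

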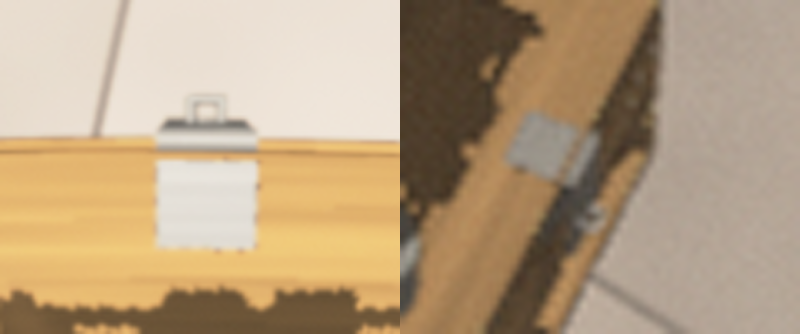

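The hasp now hangs with the staple poking out through its slot: (205,108) in the left crop, (592,215) in the right crop. Next I'll read the bubble from close by.

```bash
cat >> h.py <<'E'
def look(name,tip=(.035,.024,.275)):
    env.goto(W(tip[0],tip[1],.36),[180,0,YAW-180]); env.move_straight(W(*tip),rate=.2); env.dwell(.4)
    q=grab("wrist",name); return q
def strip(q,c=(-.041,.024),ang=YAW+2.5,z=.267,w=.07,hh=.03,s=8000):
    a=np.radians(ang+90); d=np.array([np.cos(a),np.sin(a),0]); n=np.array([d[1],-d[0],0])  # d: +y dir
    o=W(c[0],c[1],z); U=np.arange(-w/2,w/2,1/s); V=np.arange(-hh/2,hh/2,1/s)
    P=o+U[None,:,None]*d+V[:,None,None]*n
    X=(P-np.array(q["position"]))@rot(q["orientation"]); th=np.arctan2(np.hypot(X[...,0],X[...,1]),-X[...,2]); r=np.hypot(X[...,0],X[...,1])
    mx=q["cx"]+q["fx"]*th*X[...,0]/r; my=q["cy"]-q["fy"]*th*X[...,1]/r
    return cv2.remap(q["image"],mx.astype(np.float32),my.astype(np.float32),cv2.INTER_CUBIC)
E
python3 - <<'E'
from h import *
q=look("w5")
for t in ("bubble_mid","level","egg_cup","knob"): print(t,[(L(d["xyz"]),round(d["score"],2)) for d in env.search_frame(q,t)[:2]])
cv2.imwrite("pics/b5.png",strip(q)); st()
E
```

```text
bubble_mid [(array([-0.0401,  0.0332,  0.2708]), 0.89), (array([ 0.052 , -0.1019,  0.2634]), 0.71)]
level [(array([-0.0398,  0.0299,  0.2687]), 0.71), (array([-0.0378, -0.0005,  0.2288]), 0.35)]
egg_cup [(array([0.0501, 0.1089, 0.2767]), 0.73)]
knob [(array([-0.0118, -0.1773,  0.2483]), 0.57)]
t23.18 [ 0.4944 -0.004   0.275 ] [-180.    -0.  -167.2] F [-0.4   0.88  0.09] op0.00
```

View pics/b5.png

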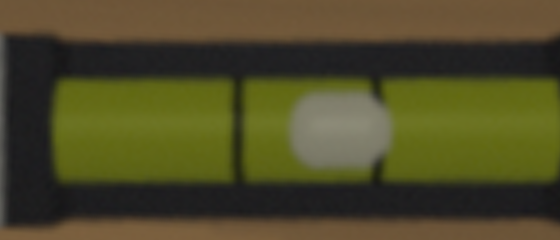

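The crop shows the lines at columns 239 and 377 and the bubble from 290 to 393. Its offset is about +4 mm towards +y, so the knob needs roughly 2.4 rad clockwise. First I'll locate the knob from close by, then grasp it.

Run:
```python
from h import *
env.move_straight(W(.035,.024,.34),rate=.25)
env.goto(W(.05,-.187,.34),[180,0,YAW-180])
env.dwell(.2); q=grab("wrist","w6")
for d in env.trace(q,"knob")[:2]:
    m=d["mask"].astype(np.uint8); v,u=np.nonzero(m); print(d["score"],len(u),u.min(),u.max(),v.min(),v.max())
    P=np.array([plane(q,(a,b),.266)[:2] for a,b in zip(u,v)],np.float32)
    c,r=cv2.minEnclosingCircle(P); print("enc",L([*c,.266]),r,"mean",L([*P.mean(0),.266]))
print([(L(d["xyz"]),d["score"]) for d in env.search_frame(q,"knob")[:2]])
print(np.round(env.inverse_kinematics(W(-.005,-.187,.3),[180,0,60])),np.round(env.read_state()["joint_positions"]))
cv2.imwrite("pics/c6.png",cv2.resize(q["image"][60:320,130:400],(540,520)))
```

```text
[(array([-0.011 , -0.1901,  0.2657]), 0.69)]
[ -7.  12.  -3.   0. -75. 157.] [ -5.  16.   8.  -0. -82. -72.]
```

View pics/c6.png

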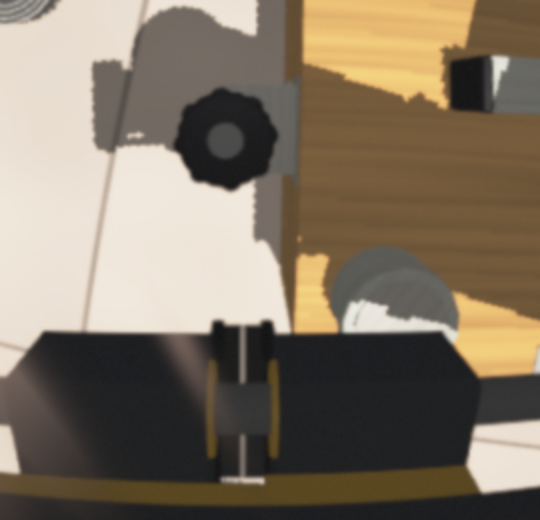

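The knob's disc is centred at crop (226,138), full-image (243,129), and is free all round.

Run:
```python
from h import *
q=grab("wrist"); k=L(plane(q,(243,129),.266)); print("knob",k)
x,y=float(k[0]),float(k[1])
env.goto(W(x,y,.34),[180,0,60]); env.gripper_to(1.0)
print(env.move_straight(W(x,y,.2445),rate=.1,force_limit=8)); s=st()
env.gripper_to(0.0,grasp_force=25); s=st()
j=np.array(s["joint_positions"])
for i in range(1,4):
    g=j.copy(); g[5]-=136/3*i; env.set_joints(g); st()
env.dwell(.3); env.gripper_to(0.8,grasp_force=10); env.move_straight(W(x,y,.34),rate=.15); env.gripper_to(0.0)
q=look("w7"); cv2.imwrite("pics/b7.png",strip(q)); st()
```

```text
knob [-0.0088 -0.1918  0.266 ]
False
t30.82 [ 0.5    -0.2242  0.2453] [179.9  -0.   60. ] F [ 0.46 -0.13  0.64] op1.00
t31.67 [ 0.5009 -0.2248  0.2446] [179.8  -0.   60. ] F [ 3.65 -3.11 -2.41] op0.45
t32.45 [ 0.5008 -0.2246  0.2446] [ 1.799e+02 -1.000e-01  1.470e+01] F [ 0.51  1.61 -0.19] op0.45
t33.23 [ 0.5008 -0.2244  0.2445] [-180.    -0.2  -30.6] F [-0.11  2.92  0.19] op0.45
t34.02 [ 0.5009 -0.2243  0.2446] [-1.798e+02 -1.000e-01 -7.590e+01] F [0.97 4.91 1.3 ] op0.45
t40.02 [ 0.4945 -0.0039  0.2754] [ 180.     0.  -167.2] F [-0.48  0.18  0.56] op0.00
```

View pics/b7.png

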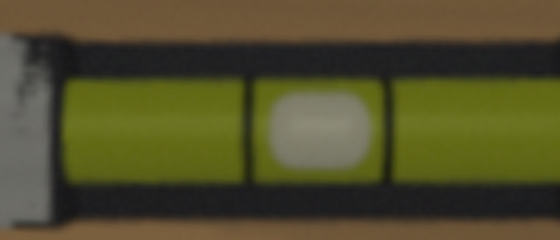

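The bubble is now from 269 to 371 between lines at 249 and 387, about 0.25 mm off centre. Next I'll straddle the vial with open fingers on the solid top faces and press.

Run:
```python
from h import *
o=[180,0,YAW+2.5-180]; x,y=-.040,.029
env.move_straight(W(.035,.024,.34),rate=.25)
env.goto(W(x,y,.34),o); env.gripper_to(1.0)
f0=np.mean([env.read_state()["force"][2] for _ in range(1)])
print(env.move_straight(W(x,y,.295),rate=.08,force_limit=6)); st()
print(env.move_straight(W(x,y,.25),rate=.008,force_limit=7)); s=st()
def F():
    v=[]
    for _ in range(5): env.dwell(.05); v.append(env.read_state()["force"])
    return np.mean(v,0)
f=F(); print(f0,np.round(f,2)); 
z=s["position"][2]
for i in range(6):
    if abs(f[2]-9.8)<.8: break
    zt=L(env.read_state()["position"])[2]
    z-=np.clip((9.8-f[2])*.0001,-.0008,.0008); env.move_straight(W(x,y,z),rate=.01); f=F(); print(round(z,5),np.round(f,2))
q=grab("wrist","w8"); cv2.imwrite("pics/c8.png",np.vstack([strip(q),cv2.resize(q["image"],(560,420))])); st()
```

```text
False
t43.05 [ 0.4205 -0.0157  0.2954] [-180.     0.  -164.7] F [-1.29 -0.16  0.56] op1.00
True
t46.08 [ 0.4203 -0.0156  0.2714] [-180.     0.  -164.7] F [-0.43 -0.    3.13] op1.00
0.03587669538839952 [-0.53  0.18  4.55]
0.27087 [-1.18  0.76  5.55]
0.27044 [-1.88  1.13  7.05]
0.27017 [-2.84  1.65  8.57]
0.27004 [-2.64  1.61  9.79]
t48.38 [ 0.4203 -0.0157  0.2714] [-180.    -0.  -164.7] F [-3.66  1.67  9.2 ] op1.00
```

View pics/c8.png

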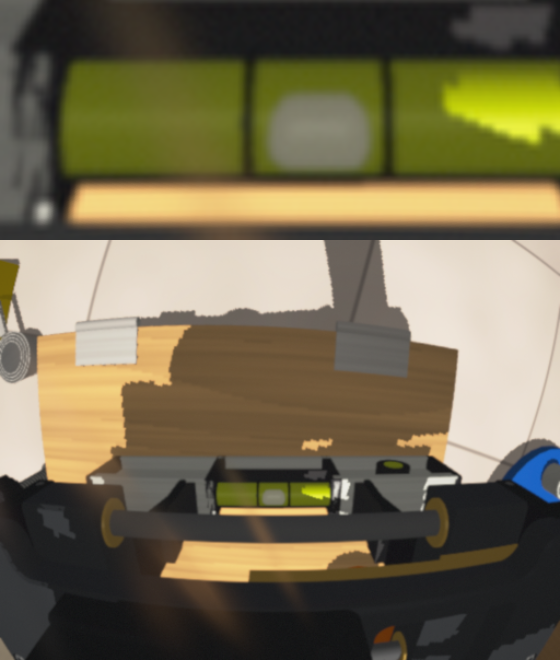

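The bubble is still centred (268–371 between 249 and 387), with both fingertips on the solid faces. I'll check that the push is steady and that nothing else moved, then hand in.

Run:
```python
from h import *
v=[]
for _ in range(10): env.dwell(.1); v.append(env.read_state()["force"])
v=np.array(v); print(np.round(v[:,2],1),np.round(v.mean(0),2)); m=v[-5:,2].mean()
p=grab("scene","s9")
for t in ("egg_cup","tin_a","cups","hasp","level"): print(t,[(np.round(d["xyz"],3).tolist(),round(d["score"],2)) for d in env.search_frame(p,t)[:3]])
if 8<m<11.8: env.close_job(); print("closed")
```

```text
[9.6 9.3 8.7 9.3 9.5 9.6 9.6 8.5 8.7 9.5] [-2.87  1.18  9.23]
egg_cup [([0.5, 0.072, 0.262], 0.66)]
tin_a [([0.542, 0.472, 0.102], 0.86), ([0.386, 0.466, 0.074], 0.74), ([0.46, 0.395, 0.089], 0.65)]
cups [([0.417, -0.437, 0.047], 0.88)]
hasp [([0.61, -0.01, 0.211], 0.42)]
level [([0.442, -0.052, 0.256], 0.96)]
the job is handed in; nothing more can be done
closed
```

The job is handed in at about 50 s on the robot's clock. The hasp is fastened, the bubble is centred, and the gripper is still pressing the level down.

- **Hasp:** I swung the upright strap over and pressed it home above the staple. The pictures afterwards show the staple poking out through the slot. In the last check the network puts the strap 15 mm below the lid top, but with a low score of 0.42.
- **Levelling:** The bubble started about 4 mm off towards +y. I turned the knob 136° clockwise, and under the push the bubble now stands about 0.2 mm from centre.
- **Push:** Both fingertips straddle the vial on the level's solid top faces. The downward push held steady at 8.5–9.6 N for one second, with about 3 N sideways.
- **Other things:**
  - **Egg cup and cups:** they were found within a few mm of where they started.
  - **Tin on the lid:** the last check did not find it, as only tins on the lazy susan were reported. My moves were planned clear of it, but its final place is not confirmed.
  - **Level:** the last scene reading has it about 3 cm from the first one, because the gripper now hides part of it. In the close-up pictures its lines shifted by about 1 mm when the crates were raised, and not at all under the push.

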